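# Set the air bleed valve for a leak test

## Robot

A 6-joint arm with a two-finger parallel gripper is mounted at the origin on the work surface. World frame = base frame: x ahead of the robot, y to its left, z up, the work surface at z = 0. Lengths are in m, angles in rad, forces in N, time in s.
With the tool pointing down it reaches from about 0.35 to 0.775 m from the base axis. Payload 5.5 kg.
Tool frame: the origin (TCP) lies between the finger pads; the fingertips stand 22 mm ahead of it and the grasp point (between the pads) lies 3 mm ahead of it; z points along the fingers, y is the line along which they close (so a half turn about z gives the same grasp; the last joint's range is limited). The gripper opens to 85 mm and grips with 20 to 120 N. Pads are 22 mm wide; open, the fingers measure 114 mm over their backs; the gripper's body (76 mm by 85 mm) begins 54 mm behind the grasp point. The pads swing forward as they close: fully open they stand 13 mm farther back than shut.
Start: joints at [0.985, 0.313, 0.046, 1.304, 0, 1.431], TCP at [0.248, 0.519, 0.253] pointing down, gripper open.
Joint ranges: [-2.76, 2.76], [-0.86, 1.69], [-1.03, 1.26], [-2.2, 2.34], [-1.47, 1.5], [-3.14, 3.14]. Speed limits (rad/s): [2.57, 2.57, 3.14, 3.14, 3.14, 3.14].

## Interface

Orientations are given as a unit quaternion [w, x, y, z].
In Python, from workcell import env, optics, readout gives the robot as it stands (env), with the cameras (optics) and the readings (readout).
- The arm moves only by the tool nudge_tcp, called as name(argument=value, ...) on one line, values as JSON. Schema: {"type":"object","properties":{"steps":{"type":"array","items":{"type":"object","properties":{"d":{"type":"array","items":{"type":"number"},"minItems":3,"maxItems":3},"rotvec":{"type":"array","items":{"type":"number"},"minItems":3,"maxItems":3}},"additionalProperties":false},"minItems":1,"maxItems":8},"finger_gap":{"type":"number"},"grip_n":{"type":"number"},"only":{"type":"string"},"quiet":{"type":"boolean"},"lines":{"type":"string"}},"required":["steps"],"additionalProperties":false}. steps is a list of rows, 1 to 8 of them, each an object with the fields d (a list: dx, dy, dz in m), rotvec (a list: a rotation vector rx, ry, rz in rad); a field left out counts as zero; each row is the pose to reach, as a shift and turn from the pose commanded when the call began, along the tool's axes at that moment; what a row does not reach only later rows make up. A row lasts 1/8 s, in which the tool goes at most 0.0625 m and 0.188 rad, less where a joint would pass 70% of its speed; a pose out of reach is approached as far as the arm can. finger_gap is the finger opening in m, set as the call begins (left out keeps the last). The fingers move at their own pace and stop on an object; grip_n is the grip in N (left out, the last holds). Time passes only in rows, so rows that do not move let the fingers close. The tool returns the time, the measured TCP pose, the force, the opening and the grip force at its end. only (a regular expression) keeps the lines of the reply that match it, lines (a string "A,B") keeps lines A to B, and quiet returns only ok. Input that does not fit is refused with a message, and nothing moves.
- readout.get_state(): the state, without advancing time (a new reading comes with each control period).
- optics.read_camera(name): name is "side" or "top" or "wrist"; returns a dict with "image" (480x640x3 uint8, red, green, blue), "K" (3x3 intrinsics, pixels), "R" (3x3) and "t" (3): a world point X has camera coordinates R X + t. Camera axes: x right, y down, z forward; pixel columns grow to the right and rows downward; lengths in m; the calibration is good to about 2 mm. A picture is of the moment at which its call begins. There is no depth.
- env.hand_in(): hands the job in; it is judged then, once.
The state is a dict: "clock": time; "joint_pos": joint angles; "qvel": joint speeds; "tau": joint torques, N m; "tcp_pos": TCP position; "orientation": TCP orientation; "wrist_force": force on the tool from outside, world axes, zero at the start; "ft_torque": the same for the moment, N m; "finger_gap": finger opening in m; "grip_force": force on a finger pad.
Only numpy, scipy, OpenCV 4.12 (cv2) and the standard library are available. Lean on these libraries where they do the work, as an engineer would, in place of code of your own. Each camera call takes 0.05 s, during which the arm holds its last target. There are 200 camera calls.

## Task

Set the compressed-air bleed valve on the workshop bench: take the black crank handle on its red handwheel and close the valve (clockwise seen from above) right up against its stop, then back it off by exactly two full turns. Finish while still gripping the handle between the fingers, keeping the wheel still at that setting, and leave the other things on the bench where they are.

Things in the scene. Friction and masses are not known exactly. Their poses are not given: they have to be found in the camera images.
- valve: brass valve on a dark steel foot plate (130 along its x, 150 along y, 12 thick) fixed to the bench, with a level pipe along y, a gauge (top under 90 high) at the +y pipe end and a vertical stem with the red handwheel. Origin under the plate's centre, below the wheel's axis; z up. Place and yaw differ each time
- wheel_centre (a point): centre of the red handwheel, on its vertical axis, 120 above the bench. The rim is a 12 thick round bar on a circle of radius 60, so its top is 126 above the bench; the hub's top is 135 above the bench
- wheel (a joint): valve opening, rad: 0 = closed on the solid stop; grows turning anticlockwise seen from above, 6.283 a turn, free to 31.4. Starts about 0.3 to 1.2 turns open. At 0 and every full turn the handle is on the +x side of the valve body's frame. The wheel does not rise; it stays where left; turning takes about 3 N at the handle
- grip: black upright crank handle on the wheel's rim, 60 from the wheel's axis: round plastic grip 22 across, 52 high, from 129 to 181 above the bench. It spins freely about its own vertical pin, so the hand can carry it round in a circle without turning. Origin at its foot, on its axis, z up; its yaw does not matter
- grip_centre (a point): point on the black handle's axis 30 above its foot, 159 above the bench: where to grip it
- spanner: bystander, not to be moved: loose steel open-ended spanner lying flat near the valve, about 180 long
- screwdriver: bystander, not to be moved: loose screwdriver with an orange handle lying flat, about 200 long
- spark_plug: bystander, not to be moved: small white and upright spark plug, 70 high, 24 across, standing near the valve; origin under its base
- clutch_drum: bystander, not to be moved: steel ring lying flat near the valve, 70 across, 20 high; origin under its centre
- oil_bottle: bystander, not to be moved: green bottle with a red cap standing up, 64 across, 150 high; origin under its base
- red_bin: bystander, not to be moved: open red stock bin, 160 x 110 x 70 high; origin under its centre
- blue_bin: bystander, not to be moved: open blue stock bin, 160 x 110 x 70 high; origin under its centre

How it is judged:
By the outcome, as a careful person would: the job done as asked, in the order asked, and still so for the second after the job is handed in, while the arm keeps its last pose, push and grip.
It also fails if it takes over 61 s, if anything falls off the work surface, if the arm or the gripper's body presses on something with over 40 N, if the wrist force passes 120 N, or if a joint passes its speed limit or range.

## Working session

There is one attempt and no reset: what is moved stays moved. The work goes in short steps, Python scripts to look and compute and a tool call to move; the robot and the scene stay as the last step left them, time stands still between calls to the robot, and variables do not carry over. Pictures are saved under pics/ and viewed, at most 10 in all, crops included, and the job is handed in when it is done.

```bash
ls; mkdir -p pics; python3 - <<'E'
from workcell import env, optics, readout
import cv2,numpy as np
s=readout.get_state();print(s)
ims=[]
for n in ["top","side"]:
    c=optics.read_camera(n);np.savez(f"pics/{n}0.npz",**c);cv2.imwrite(f"pics/{n}0.png",c["image"][:,:,::-1]);print(n,c["K"],c["R"],c["t"])
E
```

```text
pics
workcell.py
{'clock': 0.0, 'joint_pos': array([9.85384562e-01, 3.13988428e-01, 4.49808377e-02, 1.30362555e+00,
       2.77255750e-05, 1.43117668e+00]), 'qvel': array([ 0.00113614, -0.00031577, -0.00271239, -0.00047506, -0.00136738,
       -0.00164957]), 'tau': array([ 1.39495507e-03, -4.80631757e+01,  2.98531348e+01,  1.96523534e-02,
       -6.19663433e-05,  8.21522349e-06]), 'tcp_pos': array([0.24766826, 0.51839512, 0.25241643]), 'orientation': array([-3.38654648e-04,  2.21054880e-01,  9.75260938e-01, -8.53802526e-04]), 'wrist_force': array([ 0.09911941,  0.14079519, -0.1009964 ]), 'ft_torque': array([ 0.00482809, -0.01666139,  0.03263923]), 'grip_force': 0.0, 'finger_gap': 0.08559389938850352}
top [[461.26719836   0.         315.45432422]
 [  0.         461.26719836 225.81814607]
 [  0.           0.           1.        ]] [[ 0.02377039 -0.99963608  0.0127541 ]
 [-0.97969012 -0.02583312 -0.19884649]
 [ 0.19910361 -0.00776841 -0.97994765]] [-0.01881241  0.61549724  1.15000396]
side [[434.54719338   0.         319.06920654]
 [  0.         434.54719338 240.50745535]
 [  0.           0.           1.        ]] [[ 0.99891341 -0.04384503  0.01579937]
 [-0.01039803 -0.54013286 -0.84151552]
 [ 0.04543003  0.84043686 -0.54000185]] [-0.59474785  0.09706073  0.95392541]
```

View pics/top0.png

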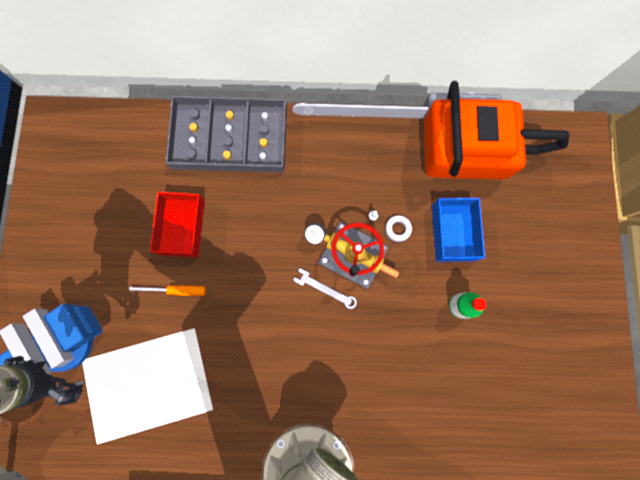

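View pics/side0.png

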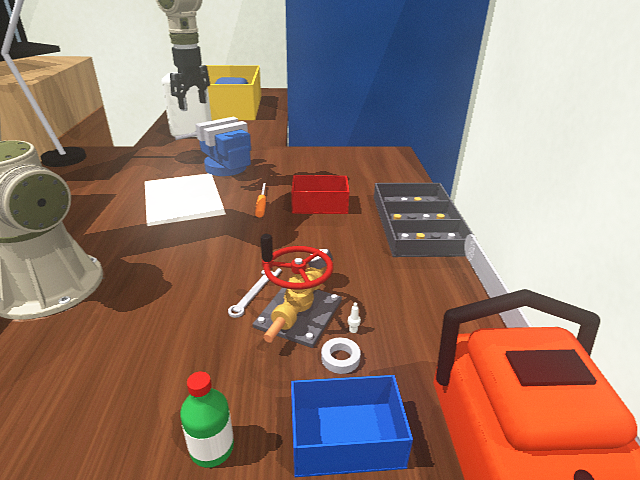

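Top view: wheel centre is near (358,248), the handle near (354,269), the gauge at (314,234) and the pipe end at (395,272). In the side view the handle is at (267,247). That puts the handle roughly 0.55 turns open. Now I'll measure it.

```bash
cat > h.py <<'E'
import numpy as np,cv2
def ray(c,u,v):
    d=c["R"].T@np.linalg.solve(c["K"],[u,v,1.]);o=-c["R"].T@c["t"];return o,d/np.linalg.norm(d)
def onz(c,u,v,z):
    o,d=ray(c,u,v);return o+d*(z-o[2])/d[2]
def tri(r1,r2):
    A=np.zeros((3,3));b=np.zeros(3)
    for o,d in (r1,r2):
        P=np.eye(3)-np.outer(d,d);A+=P;b+=P@o
    X=np.linalg.solve(A,b);return X,[np.linalg.norm((np.eye(3)-np.outer(d,d))@(X-o)) for o,d in (r1,r2)]
E
python3 - <<'E'
from h import *
T=dict(np.load("pics/top0.npz"));S=dict(np.load("pics/side0.npz"))
def blob(c,m,box):
    u0,u1,v0,v1=box;z=np.zeros(m.shape,np.uint8);z[v0:v1,u0:u1]=m[v0:v1,u0:u1];return z
C={}
for n,c,bw,bh in (("top",T,(325,392,215,285),(346,364,258,280)),("side",S,(262,340,240,295),(255,280,228,264))):
    im=c["image"].astype(int);r,g,b=im[...,0],im[...,1],im[...,2]
    red=blob(c,(r>120)&(g<60)&(b<60),bw)
    cs,_=cv2.findContours(red,cv2.RETR_EXTERNAL,cv2.CHAIN_APPROX_NONE)
    k=cv2.convexHull(max(cs,key=len));e=cv2.fitEllipse(k);print(n,"wheel",e)
    C[n]=e[0]
    blk=blob(c,(im.max(2)<45),bh)
    nn,l,st,ce=cv2.connectedComponentsWithStats(blk);i=1+np.argmax(st[1:,4]);print("handle",st[i],ce[i]);C[n+"h"]=ce[i]
    # hull rim radius on plane
    P=np.array([onz(c,*p[0],.12) for p in k])[:,:2];(q,rad)=cv2.minEnclosingCircle(P.astype(np.float32));print("circle",q,rad)
print("wheel tri",tri(ray(T,*C["top"]),ray(S,*C["side"])))
print("wheel onz",onz(T,*C["top"],.12),onz(S,*C["side"],.12))
print("h tri",tri(ray(T,*C["toph"]),ray(S,*C["sideh"])))
print("h onz",onz(T,*C["toph"],.16),onz(S,*C["sideh"],.155))
print("gauge",onz(T,314,234,.08),"pipe end",onz(T,396,273,.05))
for n,c,(u,v) in(("t",T,(355,268)),("s",S,(267,247))):
    cv2.imwrite(f"pics/{n}c.png",cv2.resize(c["image"][v-40:v+40,u-40:u+60,::-1],None,fx=4,fy=4,interpolation=0))
a=cv2.imread("pics/tc.png");b=cv2.imread("pics/sc.png");cv2.imwrite("pics/crop.png",np.hstack([a,b]))
E
```

```text
top wheel ((357.4839172363281, 247.9837188720703), (51.585601806640625, 52.25177764892578), 174.2899627685547)
handle [350 268   5   7  15] [351.73333333 271.8       ]
circle (0.5506457686424255, -0.10962890088558197) 0.06620851159095764
side wheel ((297.7032470703125, 267.03778076171875), (42.67021942138672, 70.32079315185547), 89.60429382324219)
handle [263 249   9  13  23] [268.82608696 256.65217391]
circle (0.5464656352996826, -0.1061360090970993) 0.07001646608114243
wheel tri (array([ 0.54953467, -0.10861483,  0.11883092]), [np.float64(0.0013391174101449574), np.float64(0.001339117410144791)])
wheel onz [ 0.55069939 -0.10836925  0.12      ] [ 0.54822724 -0.11062044  0.12      ]
h tri (array([ 0.49179755, -0.0932525 ,  0.13227773]), [np.float64(0.00176105965932608), np.float64(0.0017610596593260126)])
h onz [ 0.4871786 -0.091026   0.16     ] [ 0.49630681 -0.12549747  0.155     ]
gauge [ 5.90489111e-01 -6.58296858e-06  8.00000000e-02] pipe end [ 0.49832327 -0.21628258  0.05      ]
```

View pics/crop.png

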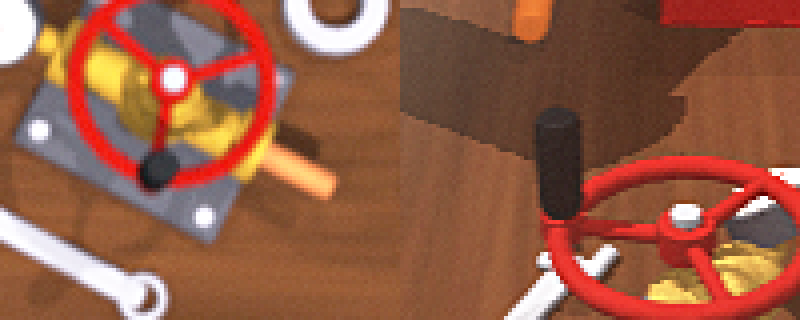

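Crops: in the top view the handle's cap is at about (355.5,268.5) and its foot at about (352.5,273). In the side view the cap is at (266.5,236.3) and the foot at (268.3,260.5).

```bash
python3 - <<'E'
from h import *
from workcell import env, optics, readout
T=dict(np.load("pics/top0.npz"));S=dict(np.load("pics/side0.npz"))
print("cap",tri(ray(T,355.3,268.3),ray(S,266.3,236.3)),onz(T,355.3,268.3,.181),onz(S,266.3,236.3,.181))
print("foot",onz(T,352.5,273,.131),onz(S,268.5,260.5,.131))
# mid by dark mask with looser threshold
M={}
for n,c,(u0,u1,v0,v1) in (("t",T,(345,364,262,278)),("s",S,(258,274,232,263))):
    im=c["image"][v0:v1,u0:u1].astype(int);m=((im.max(2)<75)&(im.max(2)-im.min(2)<25)).astype(np.uint8)
    n_,l,st,ce=cv2.connectedComponentsWithStats(m);i=1+np.argmax(st[1:,4]);M[n]=ce[i]+[u0,v0];print(n,st[i]+[u0,v0,0,0,0],M[n])
X=tri(ray(T,*M["t"]),ray(S,*M["s"]));print("mid",X)
w=np.array([.5495,-.109])
for h in (X[0][:2],tri(ray(T,355.3,268.3),ray(S,266.3,236.3))[0][:2]):
    d=h-w;print(np.hypot(*d),np.degrees(np.arctan2(d[1],d[0])))
E
```

```text
cap (array([ 0.49237257, -0.09749575,  0.18119175]), [np.float64(0.0009583987681286534), np.float64(0.0009583987681288228)]) [ 0.49334758 -0.09738187  0.181     ] [ 0.49141479 -0.09747687  0.181     ]
foot [ 0.48731212 -0.09549482  0.131     ] [ 0.49341847 -0.10361631  0.131     ]
t [350 266  10  10  62] [354.12903226 269.96774194]
s [261 234  11  28 272] [266.23529412 247.125     ]
mid (array([ 0.49102575, -0.09707209,  0.15711695]), [np.float64(0.0009488797396546801), np.float64(0.0009488797396546079)])
0.05967841242700267 168.47065469173089
0.058274273641489266 168.61413302733496
```

Wheel centre is about (0.5495,-0.109). The handle is about (0.491,-0.097), at 168.5° and radius 60, which fits. Body yaw is about -23°, so the valve is about 0.53 turns open. Moving toward it.

nudge_tcp(steps=[{"d":[-0.04,-0.037,0],"rotvec":[0,0,-0.04]},{"d":[-0.08,-0.074,0],"rotvec":[0,0,-0.08]},{"d":[-0.12,-0.111,0],"rotvec":[0,0,-0.12]},{"d":[-0.16,-0.148,0],"rotvec":[0,0,-0.16]},{"d":[-0.2,-0.185,0],"rotvec":[0,0,-0.2]},{"d":[-0.24,-0.222,0],"rotvec":[0,0,-0.24]},{"d":[-0.28,-0.26,0],"rotvec":[0,0,-0.28]},{"d":[-0.32,-0.297,0],"rotvec":[0,0,-0.32]}], finger_gap=0.085, grip_n=40)

```text
clock: 1.1
tcp_pos: [0.4088, 0.1112, 0.2532]
orientation: [0.0, 0.062, 0.998, 0.0]
wrist_force: [0.9, 0.1, -0.4]
finger_gap: 0.0849
grip_force: 0.0
```

```bash
cat > d.py <<'E'
import sys,numpy as np
from workcell import env, optics, readout
from scipy.spatial.transform import Rotation as R
s=readout.get_state();q=s["orientation"];r=R.from_quat(q,scalar_first=True)
t=np.array(list(map(float,sys.argv[1:4])))
print("tool delta",r.inv().apply(t-s["tcp_pos"]).round(4),"rot",(r.inv()*R.from_quat([0,1,0,0])).as_rotvec().round(4),"q",s["joint_pos"].round(2),s["clock"])
E
python3 d.py .491 -.097 .25
```

```text
tool delta [-0.1074 -0.1964  0.0031] rot [ 0.0002  0.     -0.1244] q [ 0.08  0.02 -0.31  1.24  0.    0.2 ] 1.1
```

nudge_tcp(steps=[{"d":[-0.022,-0.039,0],"rotvec":[0,0,-0.025]},{"d":[-0.043,-0.079,0],"rotvec":[0,0,-0.05]},{"d":[-0.064,-0.118,0],"rotvec":[0,0,-0.075]},{"d":[-0.086,-0.157,0.001],"rotvec":[0,0,-0.1]},{"d":[-0.107,-0.196,0.003],"rotvec":[0,0,-0.125]},{"d":[-0.107,-0.196,0.003],"rotvec":[0,0,-0.125]},{"d":[-0.107,-0.196,0.003],"rotvec":[0,0,-0.125]}])

```text
clock: 1.98
tcp_pos: [0.4896, -0.0946, 0.2498]
orientation: [-0.001, 0.001, 1.0, 0.0]
wrist_force: [0.7, -0.5, 0.4]
finger_gap: 0.0851
grip_force: 0.0
```

```bash
python3 d.py .491 -.097 .163
python3 - <<'E'
from h import *
from workcell import env, optics, readout
c=optics.read_camera("wrist");cv2.imwrite("pics/w1.png",c["image"][:,:,::-1]);np.savez("pics/w1.npz",**c)
for p in ([.491,-.097,.181],[.5495,-.109,.135]):
    x=c["K"]@(c["R"]@p+c["t"]);print(x[:2]/x[2])
E
```

```text
tool delta [-0.0016 -0.0024  0.0868] rot [ 0.001  -0.0015 -0.0014] q [-0.35  0.17 -0.15  1.25  0.   -0.35] 1.975
[317.90641129 274.21638129]
[300.26509819 337.29554432]
```

View pics/w1.png

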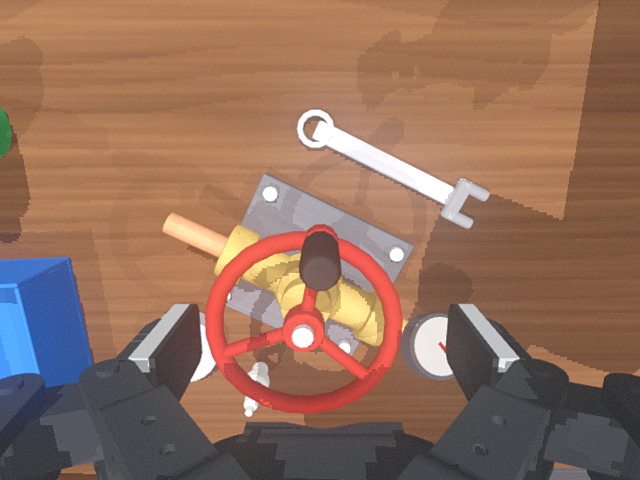

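The wrist view shows the handle cap at (321,274) and the hub at (302,337), both within about 3 px of prediction. Descending and gripping.

nudge_tcp(steps=[{"d":[-0.001,-0.001,0.02],"rotvec":[0.001,-0.0015,0]},{"d":[-0.0015,-0.001,0.045],"rotvec":[0.001,-0.0015,0]},{"d":[-0.0015,-0.001,0.07],"rotvec":[0.001,-0.0015,0]},{"d":[-0.0015,-0.001,0.087],"rotvec":[0.001,-0.0015,0]},{"d":[-0.0015,-0.001,0.087],"rotvec":[0.001,-0.0015,0]},{"d":[-0.0015,-0.001,0.087],"rotvec":[0.001,-0.0015,0]}])

```text
clock: 2.78
tcp_pos: [0.4919, -0.0954, 0.1642]
orientation: [0.001, -0.0, 1.0, -0.001]
wrist_force: [0.7, 0.1, 0.0]
finger_gap: 0.085
grip_force: 0.0
```

nudge_tcp(steps=[{},{},{},{},{},{},{},{}], finger_gap=0.015, grip_n=40)

```text
clock: 3.78
tcp_pos: [0.4918, -0.0961, 0.1636]
orientation: [0.001, 0.0, 1.0, -0.001]
wrist_force: [-0.8, -1.1, 5.4]
finger_gap: 0.0209
grip_force: 39.2
```

```bash
python3 d.py .491 -.097 .163
```

```text
tool delta [ 0.0008 -0.0009  0.0006] rot [-0.0013  0.002  -0.0009] q [-0.35  0.22 -0.31  1.04 -0.   -0.35] 3.775
```

```bash
cat > arc.py <<'E'
# arc.py cx cy r a0 step n : rows (tool x=-world x, tool y=world y) for going from angle a0
import sys,numpy as np
cx,cy,r,a0,st,n=map(float,sys.argv[1:])
p=lambda a:np.array([-r*np.cos(np.radians(a)),r*np.sin(np.radians(a))])
print([[*(p(a0+st*(i+1))-p(a0)).round(4).tolist(),0] for i in range(int(n))])
E
python3 arc.py 0 0 .06 168 -12 8
```

```text
[[-0.0039, 0.0119, 0], [-0.0101, 0.0228, 0], [-0.0185, 0.0321, 0], [-0.0287, 0.0395, 0], [-0.0401, 0.0446, 0], [-0.0524, 0.0472, 0], [-0.065, 0.0472, 0], [-0.0772, 0.0446, 0]]
```

nudge_tcp(steps=[{"d":[-0.004,0.012,0]},{"d":[-0.010,0.023,0]},{"d":[-0.0185,0.032,0]},{"d":[-0.0285,0.0395,0]}])

```text
clock: 4.28
tcp_pos: [0.5199, -0.0564, 0.1636]
orientation: [0.0, 0.0, 1.0, -0.001]
wrist_force: [-2.6, -3.0, 4.9]
finger_gap: 0.0205
grip_force: 39.5
```

nudge_tcp(steps=[{"d":[-0.0115,0.005,0]},{"d":[-0.0235,0.0075,0]},{"d":[-0.0365,0.0075,0]},{"d":[-0.0485,0.005,0]},{"d":[-0.0485,0.005,0]}])

```text
clock: 4.9
tcp_pos: [0.5703, -0.0513, 0.1636]
orientation: [0.002, 0.0, 1.0, -0.0]
wrist_force: [1.9, 0.6, 3.0]
finger_gap: 0.021
grip_force: 39.4
```

```bash
python3 d.py .5495 -.1085 .163
```

```text
tool delta [ 0.0208 -0.0572  0.0006] rot [-0.0004  0.0037 -0.0003] q [-0.23  0.35 -0.13  1.09  0.   -0.23] 4.9
```

```bash
python3 arc.py 0 0 .06 71 -12 8
```

```text
[[-0.0114, -0.0053, 0], [-0.0214, -0.0128, 0], [-0.0296, -0.0223, 0], [-0.0357, -0.0333, 0], [-0.0394, -0.0453, 0], [-0.0405, -0.0578, 0], [-0.0389, -0.0702, 0], [-0.0348, -0.0821, 0]]
```

nudge_tcp(steps=[{"d":[-0.0114,-0.0053,0]},{"d":[-0.0214,-0.0128,0]},{"d":[-0.0296,-0.0223,0]},{"d":[-0.0357,-0.0333,0]},{"d":[-0.0394,-0.0453,0]},{"d":[-0.0405,-0.0578,0]}])

```text
clock: 5.65
tcp_pos: [0.6106, -0.109, 0.1637]
orientation: [0.002, -0.0, 1.0, 0.0]
wrist_force: [1.6, 3.3, 3.6]
finger_gap: 0.0208
grip_force: 39.4
```

nudge_tcp(steps=[{},{}])

```text
clock: 5.9
tcp_pos: [0.6104, -0.1106, 0.1637]
orientation: [0.002, 0.001, 1.0, -0.002]
wrist_force: [5.4, -2.7, 0.3]
finger_gap: 0.0212
grip_force: 39.2
```

```bash
python3 arc.py 0 0 .06 -1 -4 8
```

```text
[[0.0002, -0.0042, 0], [0.0007, -0.0083, 0], [0.0015, -0.0124, 0], [0.0026, -0.0165, 0], [0.004, -0.0205, 0], [0.0056, -0.0243, 0], [0.0075, -0.028, 0], [0.0097, -0.0316, 0]]
```

nudge_tcp(steps=[{"d":[0.0004,-0.004,0]},{"d":[0.001,-0.008,0]},{"d":[0.002,-0.012,0]},{"d":[0.003,-0.016,0]}])

```text
clock: 6.4
tcp_pos: [0.6079, -0.1251, 0.1637]
orientation: [0.003, 0.0, 1.0, -0.0]
wrist_force: [7.3, 1.7, 1.0]
finger_gap: 0.0207
grip_force: 39.2
```

nudge_tcp(steps=[{"d":[0.0007,-0.002,0]},{"d":[0.0015,-0.004,0]},{"d":[0.0015,-0.004,0]}])

```text
clock: 6.78
tcp_pos: [0.6064, -0.1296, 0.1637]
orientation: [0.003, 0.0, 1.0, -0.001]
wrist_force: [6.7, -0.0, 0.7]
finger_gap: 0.0209
grip_force: 39.3
```

nudge_tcp(steps=[{"d":[0.0008,-0.002,0]},{"d":[0.0017,-0.004,0]},{"d":[0.0017,-0.004,0]}])

```text
clock: 7.15
tcp_pos: [0.6046, -0.1337, 0.1637]
orientation: [0.003, 0.0, 1.0, -0.001]
wrist_force: [7.1, -1.0, 0.8]
finger_gap: 0.021
grip_force: 39.3
```

nudge_tcp(steps=[{"d":[0.0005,-0.001,0]},{"d":[0.0009,-0.002,0]},{"d":[0.0009,-0.002,0]}])

```text
clock: 7.52
tcp_pos: [0.6042, -0.1346, 0.1637]
orientation: [0.003, -0.0, 1.0, 0.0]
wrist_force: [9.0, 1.9, -0.4]
finger_gap: 0.0209
grip_force: 39.3
```

nudge_tcp(steps=[{"d":[0.0005,-0.001,0]},{"d":[0.001,-0.002,0]},{"d":[0.001,-0.002,0]}])

```text
clock: 7.9
tcp_pos: [0.6041, -0.1348, 0.1637]
orientation: [0.004, -0.001, 1.0, 0.002]
wrist_force: [11.0, 7.7, -0.3]
finger_gap: 0.0211
grip_force: 39.3
```

nudge_tcp(steps=[{"d":[0.0005,-0.001,0]},{"d":[0.001,-0.002,0]},{"d":[0.001,-0.002,0]}])

```text
clock: 8.28
tcp_pos: [0.6039, -0.1351, 0.1637]
orientation: [0.005, -0.002, 1.0, 0.003]
wrist_force: [14.2, 13.2, -1.3]
finger_gap: 0.0209
grip_force: 39.4
```

The wheel has stopped at about -26°. That matches the plate yaw seen in the wrist image (-25.8°), and the tangential push is 18 N, so this is the real stop. Backing off two turns from TCP ≈ (0.6041,-0.1347).

```bash
for a in -26 94 214; do python3 arc.py 0 0 .06 $a 15 8; done
python3 - <<'E'
import numpy as np
from scipy.optimize import least_squares as L
P=np.array([(.4918,-.0961),(.5199,-.0564),(.5703,-.0513),(.6104,-.1106),(.6079,-.1251),(.6064,-.1296),(.6046,-.1337)])
c=L(lambda c:np.hypot(*(P-c).T)-.06,[.55,-.108]).x;print(c,np.hypot(*(P-c).T),np.degrees(np.arctan2(-.1347-c[1],.6041-c[0])))
# first arc from the commanded point
for k in range(1,9):
    a=np.radians(-26+15*k);p=c+.06*np.array([np.cos(a),np.sin(a)])-[.6017,-.1397];print([-p[0].round(4),p[1].round(4)],end=",")
E
```

```text
[[-0.005, 0.0149, 0], [-0.0059, 0.0305, 0], [-0.0028, 0.0458, 0], [0.0042, 0.0599, 0], [0.0146, 0.0716, 0], [0.0276, 0.0802, 0], [0.0425, 0.0852, 0], [0.0581, 0.0862, 0]]
[[0.0153, -0.0031, 0], [0.0294, -0.0101, 0], [0.0411, -0.0205, 0], [0.0497, -0.0336, 0], [0.0547, -0.0484, 0], [0.0557, -0.064, 0], [0.0525, -0.0794, 0], [0.0456, -0.0934, 0]]
[[-0.0104, -0.0117, 0], [-0.0234, -0.0204, 0], [-0.0383, -0.0253, 0], [-0.0539, -0.0263, 0], [-0.0693, -0.0232, 0], [-0.0833, -0.0162, 0], [-0.095, -0.0058, 0], [-0.1037, 0.0072, 0]]
[ 0.55047623 -0.10795293] [0.05986144 0.05993839 0.06002113 0.0599822  0.05992922 0.05996719
 0.05993575] -26.509624738388258
[np.float64(-0.0077), np.float64(0.0203)],[np.float64(-0.0086), np.float64(0.0359)],[np.float64(-0.0055), np.float64(0.0513)],[np.float64(0.0015), np.float64(0.0653)],[np.float64(0.0119), np.float64(0.077)],[np.float64(0.0249), np.float64(0.0857)],[np.float64(0.0398), np.float64(0.0906)],[np.float64(0.0554), np.float64(0.0916)],
```

nudge_tcp(steps=[{"d":[-0.0077,0.0203,0]},{"d":[-0.0086,0.0359,0]},{"d":[-0.0055,0.0513,0]},{"d":[0.0015,0.0653,0]},{"d":[0.0119,0.077,0]},{"d":[0.0249,0.0857,0]},{"d":[0.0398,0.0906,0]},{"d":[0.0554,0.0916,0]}])

```text
clock: 9.28
tcp_pos: [0.5451, -0.048, 0.1637]
orientation: [0.002, 0.0, 1.0, -0.002]
wrist_force: [4.5, -4.7, 1.4]
finger_gap: 0.0213
grip_force: 40.3
```

```bash
python3 d.py .5463 -.0481 .163
```

```text
tool delta [-0.0012 -0.0001  0.0007] rot [-0.0031  0.0034 -0.0005] q [-0.23  0.3  -0.2   1.07 -0.   -0.23] 9.275
```

nudge_tcp(steps=[{"d":[0.0145,-0.0031,0]},{"d":[0.0284,-0.0101,0]},{"d":[0.0401,-0.0205,0]},{"d":[0.0487,-0.0336,0]},{"d":[0.0537,-0.0484,0]},{"d":[0.0547,-0.064,0]},{"d":[0.0515,-0.0794,0]},{"d":[0.0446,-0.0934,0]}])

```text
clock: 10.28
tcp_pos: [0.4996, -0.1401, 0.1636]
orientation: [0.001, 0.0, 1.0, 0.002]
wrist_force: [5.3, 7.8, 5.3]
finger_gap: 0.0207
grip_force: 40.8
```

```bash
python3 d.py .5007 -.1415 .163
```

```text
tool delta [-0.001  -0.0014  0.0006] rot [ 0.003   0.0021 -0.0002] q [-0.43  0.25 -0.26  1.06  0.   -0.43] 10.275
```

nudge_tcp(steps=[{"d":[-0.0104,-0.0117,0]},{"d":[-0.0234,-0.0204,0]},{"d":[-0.0383,-0.0253,0]},{"d":[-0.0539,-0.0263,0]},{"d":[-0.0693,-0.0232,0]},{"d":[-0.0833,-0.0162,0]},{"d":[-0.095,-0.0058,0]},{"d":[-0.1037,0.0072,0]}])

```text
clock: 11.28
tcp_pos: [0.6036, -0.1359, 0.1636]
orientation: [0.001, 0.001, 1.0, -0.002]
wrist_force: [0.1, -4.6, 3.3]
finger_gap: 0.0203
grip_force: 40.6
```

```bash
python3 d.py .6044 -.1342 .163
```

```text
tool delta [-0.0008  0.0017  0.0006] rot [-0.004   0.0011 -0.0028] q [-0.35  0.43 -0.    1.14 -0.   -0.35] 11.275
```

nudge_tcp(steps=[{"d":[-0.005,0.0149,0]},{"d":[-0.0059,0.0305,0]},{"d":[-0.0028,0.0458,0]},{"d":[0.0042,0.0599,0]},{"d":[0.0146,0.0716,0]},{"d":[0.0276,0.0802,0]},{"d":[0.0425,0.0852,0]},{"d":[0.0581,0.0862,0]}])

```text
clock: 12.28
tcp_pos: [0.5454, -0.0481, 0.1636]
orientation: [0.001, 0.0, 1.0, -0.001]
wrist_force: [4.2, -4.9, 2.6]
finger_gap: 0.021
grip_force: 40.5
```

```bash
python3 d.py .5463 -.0481 .163
```

```text
tool delta [-0.0009 -0.      0.0006] rot [-0.0018  0.0024 -0.0007] q [-0.23  0.3  -0.19  1.07 -0.   -0.23] 12.275
```

nudge_tcp(steps=[{"d":[0.0148,-0.0031,0]},{"d":[0.0289,-0.0101,0]},{"d":[0.0406,-0.0205,0]},{"d":[0.0492,-0.0336,0]},{"d":[0.0542,-0.0484,0]},{"d":[0.0552,-0.064,0]},{"d":[0.052,-0.0794,0]},{"d":[0.0451,-0.0934,0]}])

```text
clock: 13.28
tcp_pos: [0.4998, -0.1404, 0.1636]
orientation: [0.001, 0.0, 1.0, 0.002]
wrist_force: [4.9, 8.0, 7.4]
finger_gap: 0.0207
grip_force: 40.9
```

```bash
python3 d.py .5007 -.1415 .163
```

```text
tool delta [-0.0009 -0.0011  0.0006] rot [ 0.0031  0.0016 -0.0005] q [-0.43  0.25 -0.26  1.06  0.   -0.43] 13.275
```

nudge_tcp(steps=[{"d":[-0.0104,-0.0117,0]},{"d":[-0.0234,-0.0204,0]},{"d":[-0.0383,-0.0253,0]},{"d":[-0.0539,-0.0263,0]},{"d":[-0.0693,-0.0232,0]},{"d":[-0.0833,-0.0162,0]},{"d":[-0.095,-0.0058,0]},{"d":[-0.1,0.0008,0]}])

```text
clock: 14.28
tcp_pos: [0.5999, -0.1421, 0.1637]
orientation: [0.0, 0.001, 1.0, -0.002]
wrist_force: [0.1, -4.9, 5.8]
finger_gap: 0.0209
grip_force: 40.8
```

nudge_tcp(steps=[{},{}])

```text
clock: 14.52
tcp_pos: [0.6004, -0.1413, 0.1637]
orientation: [0.001, 0.001, 1.0, -0.001]
wrist_force: [4.1, -3.1, 4.2]
finger_gap: 0.0206
grip_force: 40.6
```

```bash
python3 d.py .6041 -.1347 .1637
```

```text
tool delta [-0.0037  0.0067 -0.    ] rot [-0.0015  0.0019 -0.0016] q [-0.36  0.43 -0.01  1.13 -0.   -0.36] 14.525
```

nudge_tcp(steps=[{"d":[-0.001,0.0018,0]},{"d":[-0.002,0.0035,0]},{"d":[-0.003,0.0053,0]},{"d":[-0.0037,0.0067,0]},{"d":[-0.0037,0.0067,0]},{"d":[-0.0037,0.0067,0]},{"d":[-0.0037,0.0067,0]}])

```text
clock: 15.4
tcp_pos: [0.6041, -0.1349, 0.1636]
orientation: [0.001, 0.001, 1.0, -0.001]
wrist_force: [3.1, -4.2, 3.5]
finger_gap: 0.0209
grip_force: 40.6
```

```bash
python3 d.py .6042 -.1346 .1637
```

```text
tool delta [-0.0001  0.0003 -0.0001] rot [-0.0025  0.0016 -0.0018] q [-0.35  0.43  0.    1.14 -0.   -0.35] 15.4
```

nudge_tcp(steps=[{"d":[-0.0002,0.0005,0]},{"d":[-0.0003,0.0007,0]},{"d":[-0.0003,0.0007,0]},{"d":[-0.0003,0.0007,0]}])

```text
clock: 15.9
tcp_pos: [0.6044, -0.1343, 0.1636]
orientation: [0.001, 0.001, 1.0, -0.001]
wrist_force: [3.3, -4.8, 4.2]
finger_gap: 0.0212
grip_force: 40.6
```

```bash
python3 d.py .6043 -.1343 .1637
python3 - <<'E'
from h import *
from workcell import env, optics, readout
a=optics.read_camera("top")["image"];b=optics.read_camera("side")["image"]
f=lambda i,u,v:cv2.resize(i[v-75:v+75,u-65:u+65,::-1],None,fx=3,fy=3)
cv2.imwrite("pics/end.png",np.hstack([f(a,360,250),f(b,298,280)]))
s=readout.get_state();print(s["tcp_pos"],s["wrist_force"],s["clock"])
E
```

```text
tool delta [ 0.0001  0.     -0.0001] rot [-0.0028  0.0016 -0.0019] q [-0.35  0.43  0.    1.14 -0.   -0.35] 15.9
[ 0.60438711 -0.13435406  0.16364192] [ 3.0780056  -4.45489328  4.53785533] 16.0
```

View pics/end.png

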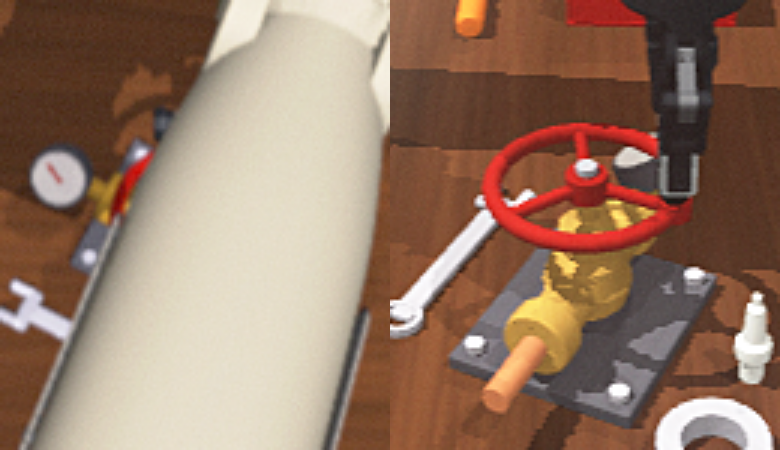

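The side view shows the fingers still gripping the handle at the body's +x side, with the spanner, spark plug and ring undisturbed. The pose is steady, so I'm handing in.

```bash
python3 -c "
from workcell import env, optics, readout
print(env.hand_in())"
```

```text
the job is handed in; nothing more can be done
None
```

I closed the valve onto its stop, backed it off two full turns (to about half a degree by the measured arm position), and handed the job in at 16 s with the handle still gripped; the spanner, spark plug and ring looked undisturbed in the last picture, which didn't show the other items.

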